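# Bolt the tool chest shut past its spring catch

## Task

Lock the low grey tool chest: with one fingertip press down the long spring catch bar on its lid and keep it down while the other fingertip pushes the bolt by its upright tab, all the way home into the keeper on the chest's front edge. Then take the hand away, so that the catch springs up and locks the bolt. Leave the things standing beside the chest where they are.

Things in the scene. Friction and masses are not known exactly. Their poses are not given: they have to be found in the camera images.
- chest: Low grey steel chest, 240 (x) x 184 (y) x 70 mm high, fixed. Origin: centre of its underside, on the table. Its x axis points from the front edge to the hinge edge at the back, away from the robot within 35 degrees; z up. On the lid, both along the chest's x: a bolt on the line y = -26 mm and a catch bar on the line y = +26 mm (left, seen from the front).
- tab_face (a point): Middle of the back face (towards chest +x) of the bolt's upright tab, 121 mm above the table; moves with the bolt. Tab: 8 mm thick (x), 26 mm wide (y), top 138 mm above the table. Push this face towards the chest's -x. Bolt withdrawn, the face is at chest x = +34 mm; home, at -8 mm.
- catch_top (a point): Centre of the top of the spring catch bar, a flat dark bar 115 mm long (chest x -30 to +85 mm), 30 mm wide (y +11 to +41 mm), top 120 mm above the table when up. Moves straight down when pressed anywhere; a fingertip may slide along it while pressing. Clear gap between tab and bar: 24 mm in y.
- keeper (a point): Middle of the top of the keeper, the dark steel bridge on the chest's front edge that the bolt's nose enters, at chest x = -98, y = -22 mm, 100 mm above the table. The bolt itself is a flat bar 20 mm wide, top 96 mm above the table, with two more bridges over it (tops 100 mm). Only the tab and the catch bar stand higher than 101 mm.
- bolt (a joint): Bolt travel, m: 0 withdrawn (starts within 1 mm), 0.042 home at a stop; grows towards chest -x. Friction about 2.5 N. Its teeth are blocked by the catch's tooth unless the catch is down at least 6 mm; let up part-way, the catch blocks the bolt at the next tooth (about 14 mm apart). From 0.038 on the catch can rise into the last notch.
- catch (a joint): How far the catch bar is pressed down, m: 0 up, 0.012 fully down at a stop. The spring pushes it up: about 2.5 N at first, 7 N fully down.
- tape_measure: Bystander: yellow tape measure, 39 x 80 x 62 mm high, loose on the table beside the chest; origin at the centre of its underside.
- tape_roll: Bystander: roll of blue mesh tape, 93 x 100 mm across, 49 mm high, loose beside the chest; origin at the centre of its underside.
- sanding_block: Bystander: dark grey sanding block, 62 x 120 x 48 mm high, loose beside the chest; origin at the centre of its underside.

How it is judged:
By the outcome, as a careful person would: the job done as asked, in the order asked, and still so for the second after the job is handed in, with the robot touching nothing.
It also fails if it takes over 40 s, if anything falls off the work surface, if the arm or the gripper's body presses on something with over 40 N, if the wrist force passes 120 N, or if a joint passes its speed limit or range.

## Robot

A 7-joint arm with a two-finger parallel gripper is mounted at the origin on a cart in front of the work surface, level with it; the furniture and walls round the work are solid. World frame = base frame: x ahead of the robot, y to its left, z up, the work surface at z = 0. Lengths are in m, angles in rad, forces in N, time in s.
With the tool pointing down it reaches from about 0.425 to 0.95 m from the base axis. Payload 4.7 kg.
Tool frame: the origin (TCP) lies on the centre line of the jaws, within the pads' length; the fingertips stand robot.nose_length ahead of it and the grasp point (between the pads) lies 8 mm behind it (robot.nose_length is the distance from the TCP to the fingertips, in m); z points along the fingers, x is the direction in which the jaws open and shut, and the axes are right-handed (so a half turn about z gives the same grasp; the last joint's range is limited). The gripper opens to 85 mm and grips with 20 to 120 N. Pads are 22 mm wide; open, the fingers measure 114 mm over their backs; the gripper's body (76 mm by 85 mm) begins 54 mm behind the grasp point. The pads swing forward as they close: fully open they stand 13 mm farther back than shut.
Start: joints at [-1.368, 0.469, -0.049, 1.532, 0.024, 1.141, -0.082], TCP at [0.155, 0.657, 0.221] pointing down, gripper open.
Joint ranges: [-2.59, 2.59], [-0.33, 1.99], [-1.39, 1.29], [0.1, 2.45], [-1.04, 4.18], [0.21, 1.99], [-2.66, 2.66]. Speed limits (rad/s): [2.57, 2.57, 3.14, 3.14, 3.14, 3.14, 3.14].

## Interface

Orientations are given as [roll, pitch, yaw] about the fixed x, y, z axes, in that order (R = Rz(yaw) Ry(pitch) Rx(roll)).
In Python, from plant import robot gives the robot as it stands. Calls block until the motion is done:
- robot.goto(position, orientation): joint-space move of the TCP to a pose.
- robot.move_straight(position, vel=0.15, attitude=None, contact_N=None): straight line of the TCP; attitude=None keeps the orientation; vel is the mean speed in m/s. With contact_N (N) it stops when the force on the tool has changed by that much, and returns True; else False.
- robot.move_joints(angles): joint-space move.
- robot.grip(opening, strength=None): opening from 0.0 (shut) to 1.0 (fully open); strength is the grip in N (None keeps the last); returns when the fingers have stopped.
- robot.sleep(seconds).
- robot.inverse_kinematics(position, orientation): joint angles nearest the present ones, or None.
- robot.sense(): the state.
- robot.grab_frame(name): name is "side" or "top" or "wrist"; returns a dict with "image" (420x560x3 uint8, red, green, blue), "range_z" (420x560 float32, m along the optical axis (not along the pixel's ray), 0 where there is no reading), "fx", "fy", "cx", "cy" (pixels), "dist_coeffs" ([k1, k2, p1, p2, k3] as OpenCV has them; the pictures are not rectified), "R" (3x3) and "t" (3): a world point X has camera coordinates R X + t. Camera axes: x right, y down, z forward; pixel columns grow to the right and rows downward; lengths in m; the calibration is good to about 2 mm. A picture is of the moment at which its call begins.
A pose or a line that the arm cannot do raises robot.IKError and nothing moves.
- robot.close_job(): hands the job in, once; it reports no verdict.
The state is a dict: "t": time; "joint_pos": joint angles; "joint_velocities": joint speeds; "effort": joint torques, N m; "tcp_pos": TCP position; "tcp_rot": TCP orientation; "wrist_force": force on the tool from outside, world axes, zero at the start; "torque": the same for the moment, N m; "opening": opening from 0.0 (shut) to 1.0 (fully open).
Only numpy, scipy, OpenCV 4.12 (cv2) and the standard library are available. Lean on these libraries where they do the work, as an engineer would, in place of code of your own. Each camera call takes 0.05 s, during which the arm holds its last target. There are 200 camera calls.

## Working session

There is one attempt and no reset: what is moved stays moved. The work goes in short steps, each a Python script; the robot and the scene stay as the last script left them, time stands still between calls to the robot, and variables do not carry over. Pictures are saved under pics/ and viewed, about 8 in all and at most 12, crops included, and the job is handed in when it is done.

```bash
ls; mkdir -p pics; python3 - <<'E'
from plant import robot
import cv2,numpy as np,pickle
s=robot.sense();print(s['t'],s['tcp_pos'],s['tcp_rot'],s['opening'],robot.nose_length)
for n in('top','side'):
    f=robot.grab_frame(n);pickle.dump(f,open(n+'.pkl','wb'));cv2.imwrite(f'pics/{n}1.png',f['image'][:,:,::-1])
    print(n,f['R'],f['t'],f['dist_coeffs'])
E
```

```text
pics
0.0 [0.15489518 0.6563614  0.2203343 ] [3.14152043e+00 1.96167968e-03 1.33907183e+00] 0.9992063642314033 0.011
top [[ 1.65881993e-03 -9.99928815e-01 -1.18158062e-02]
 [-9.93517698e-01 -3.04901687e-04 -1.13677134e-01]
 [ 1.13665439e-01  1.19277824e-02 -9.93447480e-01]] [-0.06777538  0.58556077  1.3128717 ] [-0.17906415  0.          0.          0.          0.        ]
side [[ 0.91300678 -0.40772682  0.01332165]
 [-0.1615675  -0.39139124 -0.90592982]
 [ 0.37458586  0.82496772 -0.42321826]] [-0.57200405  0.14502412  0.73978305] [0.01283522 0.         0.         0.         0.        ]
```

View pics/top1.png

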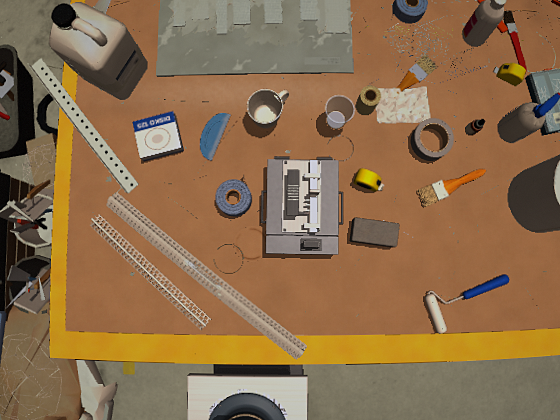

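View pics/side1.png

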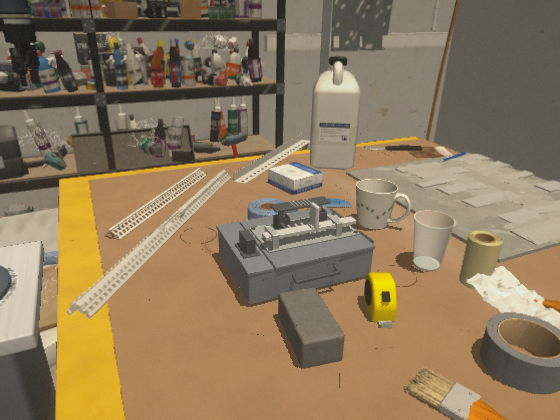

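The top view shows the chest at about (300,207) with its front edge towards the bottom. The dark catch bar is at (292,192), the bolt and tab at about (312,185), the tape roll at (233,197), the tape measure at (368,180) and the block at (374,232). The side view agrees. Next I'll use the depth to get a metric pose.

```bash
cat > h.py <<'E'
import cv2,numpy as np
def cloud(f):
    K=np.array([[f['fx'],0,f['cx']],[0,f['fy'],f['cy']],[0,0,1]])
    v,u=np.mgrid[0:420,0:560]
    p=cv2.undistortPoints(np.stack([u,v],-1).reshape(-1,1,2).astype(float),K,np.array(f['dist_coeffs'])).reshape(420,560,2)
    z=f['range_z'];c=np.dstack([p*z[...,None],z])
    return (c-f['t'])@f['R']   # R^T (c-t)
def proj(f,P):
    K=np.array([[f['fx'],0,f['cx']],[0,f['fy'],f['cy']],[0,0,1]])
    return cv2.projectPoints(np.array(P,float),cv2.Rodrigues(np.array(f['R']))[0],np.array(f['t']),K,np.array(f['dist_coeffs']))[0].reshape(-1,2)
E
python3 - <<'E'
from h import *;import pickle
f=pickle.load(open('top.pkl','rb'));X=cloud(f)
sub=X[145:262,255:350].reshape(-1,3)
def rect(n,P):
    r=cv2.minAreaRect((P[:,:2]*1000).astype(np.float32));print(n,len(P),P.mean(0).round(4),r)
z=sub[:,2];print(np.histogram(z,bins=np.arange(-.01,.16,.01)))
lid=sub[(z>.06)&(z<.16)];rect('lid',lid)
rect('catch',sub[(z>.108)&(z<.127)]);rect('tab',sub[z>.129])
for n,(a,b,c,d) in dict(roll=(165,225,205,258),tape=(155,200,345,392),block=(205,255,340,410)).items():
    P=X[a:b,c:d].reshape(-1,3);P=P[P[:,2]>.03];rect(n,P)
im=cv2.resize(f['image'][140:265,250:350,::-1],None,fx=5,fy=4.8 and 4.8,interpolation=2);cv2.imwrite('pics/topc.png',im)
E
```

```text
(array([1978, 1982,    0,    0,   20,  133,    5, 2087, 3457,   19,  596,
        185,  277,  293,   29,   11]), array([-0.01,  0.  ,  0.01,  0.02,  0.03,  0.04,  0.05,  0.06,  0.07,
        0.08,  0.09,  0.1 ,  0.11,  0.12,  0.13,  0.14,  0.15]))
lid 6954 [ 0.5902 -0.1421  0.0784] ((595.062255859375, -142.45077514648438), (184.61973571777344, 251.14736938476562), 89.10352325439453)
catch 568 [ 0.6184 -0.1176  0.12  ] ((587.6939697265625, -141.20799255371094), (76.45329284667969, 181.10020446777344), 89.85318756103516)
tab 83 [ 0.5253 -0.1254  0.7611] ((532.7359008789062, -122.7001953125), (23.65033721923828, 213.85675048828125), 62.17774200439453)
roll 926 [0.6153 0.0355 0.0639] ((539.030029296875, 6.7712249755859375), (262.876220703125, 92.62847900390625), 20.82830047607422)
tape 405 [ 0.6574 -0.3066  0.0995] ((548.8988037109375, -221.33596801757812), (68.2255859375, 354.49981689453125), 50.98685073852539)
block 1185 [ 0.5265 -0.3252  0.0641] ((527.259765625, -232.71702575683594), (131.0631866455078, 328.6128845214844), 10.589542388916016)
```

View pics/topc.png

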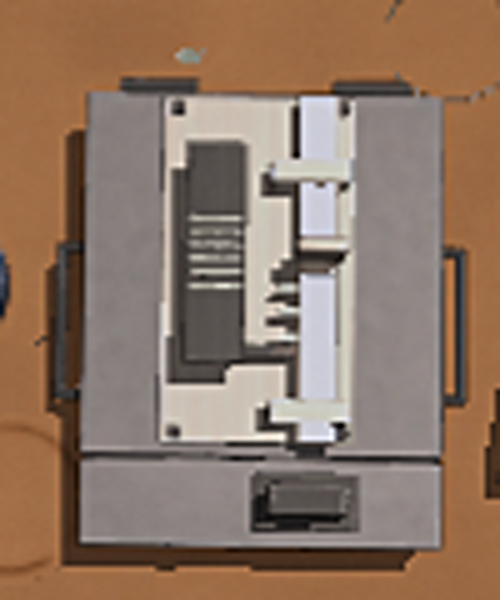

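The enlarged top crop shows the bar at px x 188–245, y 140–362. The tab top is at (322,243) and the keeper at (310,497). I'll fit the chest pose from these, then go above for a close look.

```bash
cat > plan.py <<'E'
E
python3 - <<'E'
from h import *;import pickle
from plant import robot
f=pickle.load(open('top.pkl','rb'));X=cloud(f)
K=np.array([[f['fx'],0,f['cx']],[0,f['fy'],f['cy']],[0,0,1]])
def ray(u,v,z):
    p=cv2.undistortPoints(np.array([[[u,v]]],float),K,np.array(f['dist_coeffs'])).ravel()
    d=f['R'].T@np.r_[p,1];c=-f['R'].T@f['t'];return (c+d*(z-c[2])/d[2])[:2]
g=lambda a,b,z:ray(250+(a+.5)/5-.5,140+(b+.5)/4.8-.5,z)
C=[g(a,b,.12) for a,b in((188,142),(245,142),(243,362),(186,362))];C=np.array(C)
T=g(322,243,.138);Kp=g(310,497,.1)
L=np.array([g(*p,.07) for p in((90,93),(442,97),(442,547),(80,547))])
cc=C.mean(0);d=(C[0]+C[1]-C[2]-C[3]);yaw=np.arctan2(d[1],d[0])
dl=L[0]+L[1]-L[2]-L[3];print('bar',cc,yaw,'lid',L.mean(0),np.arctan2(dl[1],dl[0]),'tab',T,'keep',Kp)
z=X[...,2];m=np.zeros(z.shape,bool);m[145:262,255:350]=1
P=X[m&(z>.066)&(z<.075)&(X[...,0]<.9)];r=cv2.minAreaRect((P[:,:2]*1000).astype(np.float32));print(r)
P=X[165:220,286:301].reshape(-1,3);P=P[(P[:,2]>.112)&(P[:,2]<.128)];print(len(P),P.mean(0),cv2.minAreaRect((P[:,:2]*1000).astype(np.float32)))
# chest pose by least squares from bar, tab, keeper, lid centre
loc=np.array([[27.5,26],[30,-26],[-98,-22],[0,0]])/1000;W=np.array([cc,T,Kp,L.mean(0)])
a=loc-loc.mean(0);b=W-W.mean(0);th=np.arctan2((a[:,0]*b[:,1]-a[:,1]*b[:,0]).sum(),(a*b).sum())
R=np.array([[np.cos(th),-np.sin(th)],[np.sin(th),np.cos(th)]]);o=W.mean(0)-R@loc.mean(0)
print('pose',o,th,'res mm',((W-o-loc@R.T)*1000).round(1))
np.save('pose.npy',np.r_[o,th])
p=o+R@[.048,0]
s=robot.sense();
robot.move_straight([.155,.656,.30])
for yw in(th+np.pi/2,th-np.pi/2): 
    q=robot.inverse_kinematics(np.r_[p,.25],[np.pi,0,yw]);print(yw,q)
E
```

```text
bar [ 0.61919224 -0.11712659] -0.011848925773046087 lid [ 0.59068743 -0.14300887] -0.015506855481965542 tab [ 0.62079111 -0.16818557] keep [ 0.4947068  -0.16394827]
((594.9595336914062, -142.44915771484375), (184.61973571777344, 250.94186401367188), 89.10352325439453)
555 [ 0.61845169 -0.11659193  0.1200746 ] ((619.464111328125, -116.68199920654297), (27.29747772216797, 114.85769653320312), 89.78286743164062)
pose [ 0.59149626 -0.14261707] -0.00490659675960736 res mm [[ 0.1 -0.4]
 [-0.6  0.6]
 [ 1.3  0.2]
 [-0.8 -0.4]]
1.5658897300352892 [-0.37847243  0.50091368  0.79004926  1.58397796 -0.37267999  1.21373616
  2.04787876]
-1.575702923554504 [-0.50363693  0.58491714  1.02633022  1.59048286 -0.51839068  1.26365021
 -0.9658881 ]
```

```bash
python3 - <<'E'
from h import *
from plant import robot
o0,o1,th=np.load('pose.npy')
q=robot.sense()['joint_pos'].copy();q[0]=0.21;robot.move_joints(q)
q[6]=-1.4;robot.move_joints(q)
R=np.array([[np.cos(th),-np.sin(th)],[np.sin(th),np.cos(th)]]);p=[o0,o1]+R@[.048,0]
robot.goto(np.r_[p,.22],[np.pi,0,th-np.pi/2])
print(robot.nose_length);robot.grip(.44)
s=robot.sense();print(robot.nose_length,s['t'],s['tcp_pos'],s['tcp_rot'],s['opening'],s['joint_pos'],s['wrist_force'])
import pickle
f=robot.grab_frame('wrist');pickle.dump(f,open('w.pkl','wb'));print(f['t'],f['R'])
im=f['image'][:,:,::-1].copy()
c,sn=np.cos(th),np.sin(th)
for x,y,z in[(.034,-.039,.138),(.034,-.013,.138),(.026,-.013,.138),(.026,-.039,.138),(-.03,.011,.12),(.085,.011,.12),(.085,.041,.12),(-.03,.041,.12)]:
    w=np.r_[[o0,o1]+R@[x,y],z];u=proj(f,[w])[0];cv2.circle(im,tuple(int(a) for a in u),2,(0,0,255),-1)
cv2.imwrite('pics/w1.png',im)
f=robot.grab_frame('side');cv2.imwrite('pics/s2.png',cv2.resize(f['image'][120:330,180:460,::-1],None,fx=2.5,fy=2.5))
E
```

```text
0.011
0.011 6.2667 [ 0.6396815  -0.14297796  0.22036937] [-3.14100156e+00 -1.00960386e-04 -1.57583547e+00] 0.43643390809860705 [ 0.19311449  0.43736564 -0.05266512  1.5842468   0.02479216  1.12003331
 -1.44122583] [-0.12270811  0.43141364 -0.08641111]
[-0.13914151  0.5677514   0.58040116] [[-5.89301374e-03 -9.99982326e-01  7.87203394e-04]
 [-9.49961095e-01  5.84409138e-03  3.12313567e-01]
 [-3.12312648e-01  1.09265554e-03 -9.49978745e-01]]
```

View pics/w1.png

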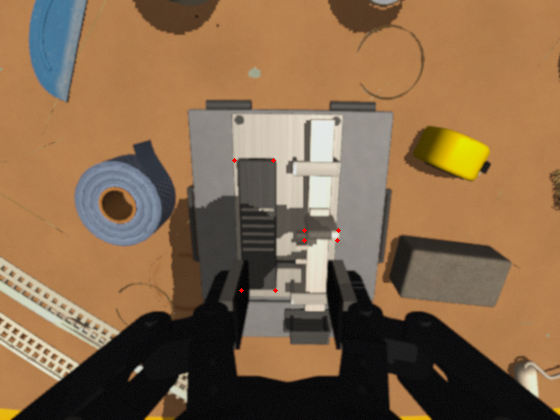

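View pics/s2.png

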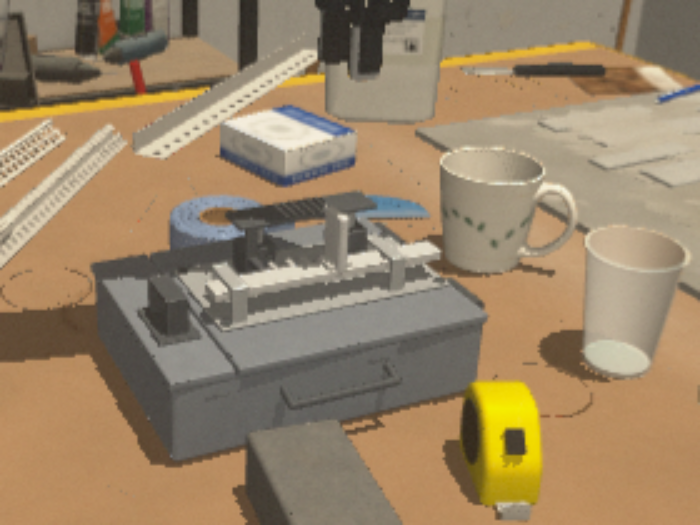

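The wrist view shows the projected corners landing on the bar (about 240–275, 160–290) and on the tab (305–338, 235), so the pose is right to about 1–2 mm. The arm is still far above the chest in the side view. I'll check the finger depth, then go down until it touches the bar.

```bash
python3 - <<'E'
from h import *;import pickle
from plant import robot
f=pickle.load(open('w.pkl','rb'));X=cloud(f)
o0,o1,th=np.load('pose.npy');R=np.array([[np.cos(th),-np.sin(th)],[np.sin(th),np.cos(th)]])
F=X[255:345,200:375].reshape(-1,3);F=F[(F[:,2]>.17)&(F[:,2]<.24)]
L=(F[:,:2]-[o0,o1])@R
if len(F):
  for sgn in(1,-1):
    k=L[:,1]*sgn>0;print(sgn,k.sum(),'zmin',np.percentile(F[k,2],1),'x',np.percentile(L[k,0],[1,99]),'y',np.percentile(L[k,1],[1,99]))
    kk=k&(F[:,2]<.225);print('   low',kk.sum(),L[kk].min(0) if kk.any() else '',L[kk].max(0) if kk.any() else '')
P=lambda x,z:np.r_[[o0,o1]+R@[x,0],z]
at=[np.pi,0,th-np.pi/2]
robot.move_straight(P(.050,.160),attitude=at,vel=.1)
robot.sleep(.2);s0=robot.sense();print(s0['tcp_pos'],s0['wrist_force'])
hit=robot.move_straight(P(.050,.122),vel=.02,contact_N=2)
s=robot.sense();print(hit,s['t'],s['tcp_pos'],s['wrist_force'],s['torque'])
g=robot.grab_frame('side');cv2.imwrite('pics/s3.png',cv2.resize(g['image'][120:330,180:460,::-1],None,fx=2.5,fy=2.5))
E
```

```text
1 148 zmin 0.23271988313714811 x [0.03822623 0.05953183] y [0.0188464  0.03007372]
   low 0  
-1 146 zmin 0.232667890347521 x [0.03813701 0.05957798] y [-0.0298153  -0.01857006]
   low 0  
[ 0.64200299 -0.1429727   0.16089904] [ 0.01498852 -0.47788715  0.06512528]
False 9.3667 [ 0.64158118 -0.14285041  0.12211318] [-0.14930895 -0.05395597  0.12404245] [ 0.00769125 -0.00804024  0.03875161]
```

View pics/s3.png

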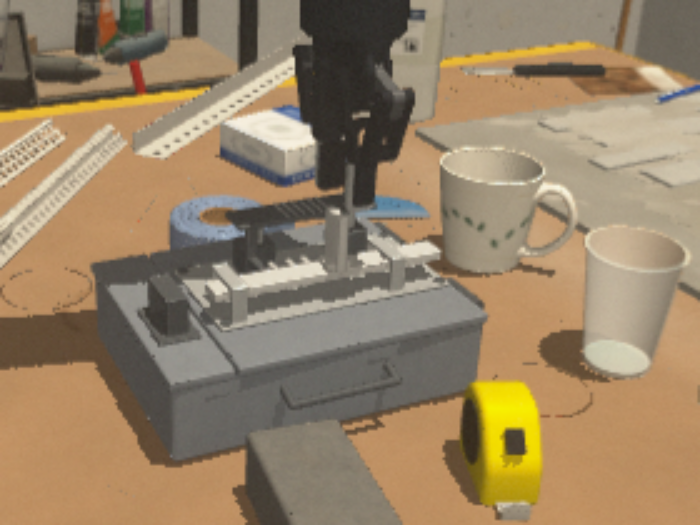

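The side view shows the fingertips still above the bar, at about (345,185), with the tab at (337,235) in front of them. No contact yet, so I'll continue down guarded. Finger centres are at y ≈ ±24.5 mm, which is right.

```bash
python3 - <<'E'
from h import *
from plant import robot
o0,o1,th=np.load('pose.npy');R=np.array([[np.cos(th),-np.sin(th)],[np.sin(th),np.cos(th)]])
P=lambda x,z:np.r_[[o0,o1]+R@[x,0],z]
hit=robot.move_straight(P(.050,.100),vel=.015,contact_N=2)
robot.sleep(.1);s=robot.sense();print(hit,s['t'],s['tcp_pos'],s['wrist_force'],s['torque'])
g=robot.grab_frame('side');cv2.imwrite('pics/s4.png',cv2.resize(g['image'][160:290,260:430,::-1],None,fx=4,fy=4))
E
```

```text
True 10.45 [ 0.64144482 -0.14279212  0.10783955] [0.84923169 0.14541698 2.78254717] [ 0.02215813 -0.0950486   0.0437629 ]
```

View pics/s4.png

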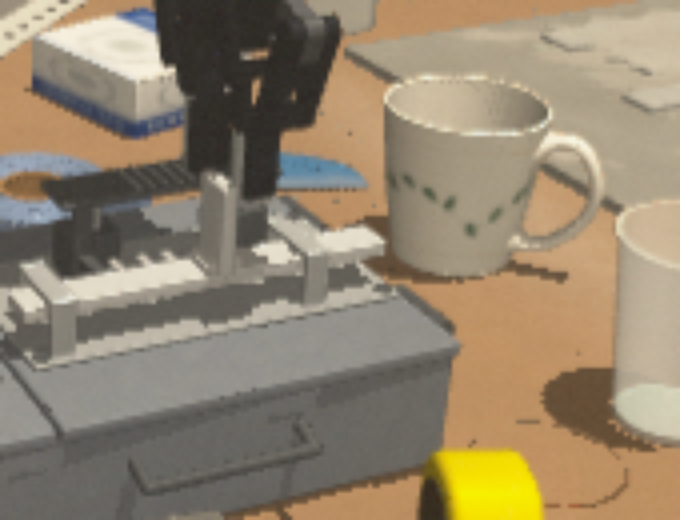

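The bolt-side finger, with its bottom at (262,195), stands behind the tab, and the other finger rests on the bar. Contact at 2.8 N means the tips are at about z = 0.120. Next: press about 8.5 mm, check the force, then push.

```bash
python3 - <<'E'
from h import *
from plant import robot
o0,o1,th=np.load('pose.npy');R=np.array([[np.cos(th),-np.sin(th)],[np.sin(th),np.cos(th)]])
P=lambda x,z:np.r_[[o0,o1]+R@[x,0],z]
def rep(n):
    s=robot.sense();print(n,round(s['t'],2),'chest x,y',((s['tcp_pos'][:2]-[o0,o1])@R).round(4),'z',s['tcp_pos'][2].round(4),s['wrist_force'].round(2))
    return s
robot.move_straight(P(.050,.0990),vel=.02);robot.sleep(.1);s=rep('pressed')
if 3.8<s['wrist_force'][2]<9:
    h=robot.move_straight(P(.020,.0990),vel=.03,contact_N=15);rep(f'mid {h}')
    if not h:
        h=robot.move_straight(P(-.004,.0990),vel=.02,contact_N=15);rep(f'end {h}')
    robot.sleep(.2);rep('hold')
g=robot.grab_frame('side');cv2.imwrite('pics/s5.png',cv2.resize(g['image'][160:290,230:400,::-1],None,fx=4,fy=4))
E
```

```text
pressed 11.17 chest x,y [0.05 0.  ] z 0.0991 [-0.88  0.34  6.09]
mid False 12.32 chest x,y [0.0237 0.0004] z 0.1003 [ 5.62 -0.51  4.07]
end False 13.67 chest x,y [0.0042 0.0006] z 0.1008 [15.63  0.14 -1.65]
hold 13.87 chest x,y [0.0042 0.0006] z 0.1008 [14.62 -0.8  -1.5 ]
```

View pics/s5.png

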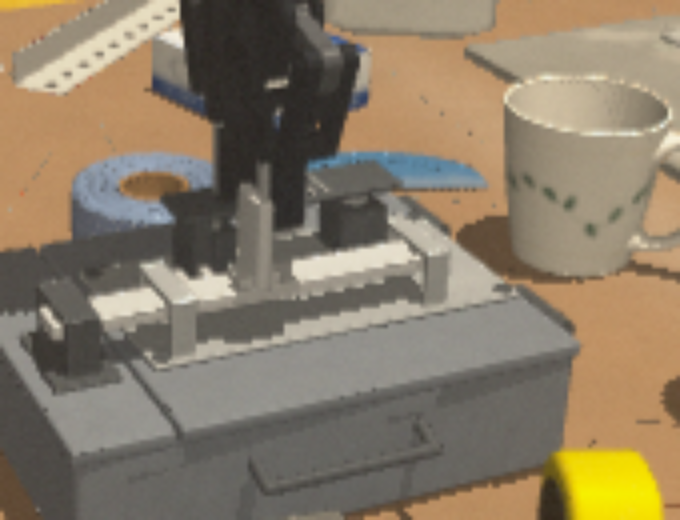

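The side view shows the bolt nose inside the keeper (70,325) and the tab at (255,235). The arm is stalled at 15 N with the face at about -7 mm, which is home. I'll back off slightly while still pressing, then lift straight up and check.

```bash
python3 - <<'E'
from h import *;import pickle
from plant import robot
o0,o1,th=np.load('pose.npy');R=np.array([[np.cos(th),-np.sin(th)],[np.sin(th),np.cos(th)]])
P=lambda x,z:np.r_[[o0,o1]+R@[x,0],z]
def rep(n):
    s=robot.sense();print(n,round(s['t'],2),'chest x,y',((s['tcp_pos'][:2]-[o0,o1])@R).round(4),'z',s['tcp_pos'][2].round(4),s['wrist_force'].round(2))
robot.move_straight(P(.008,.0990),vel=.03);rep('back')
robot.move_straight(P(.008,.180),vel=.06);rep('up')
robot.move_straight(P(.008,.27),vel=.15)
g=robot.grab_frame('side');cv2.imwrite('pics/s6.png',cv2.resize(g['image'][160:290,230:400,::-1],None,fx=4,fy=4))
f=robot.grab_frame('wrist');cv2.imwrite('pics/w6.png',f['image'][:,:,::-1])
for n,fr in(('wrist',f),('side',g)):
    X=cloud(fr);L=(X[...,:2]-[o0,o1])@R;z=X[...,2]
    c=(z>.1)&(z<.13)&(L[...,0]>-.025)&(L[...,0]<.08)&(abs(L[...,1]-.026)<.013)
    t=(z>.127)&(z<.142)&(abs(L[...,1]+.026)<.02)&(abs(L[...,0])<.06)
    print(n,'catch z',c.sum(),np.median(z[c]) if c.any() else '','tab',t.sum(),L[t].min(0) if t.any() else '',L[t].max(0) if t.any() else '',L[t].mean(0) if t.any() else '')
E
```

```text
back 14.47 chest x,y [0.0065 0.0003] z 0.0985 [-2.75  0.11  5.21]
up 15.97 chest x,y [0.0077 0.0001] z 0.1795 [-0.39  0.58  0.51]
wrist catch z 3175 0.12135310931411872 tab 315 [-0.01475162 -0.03927751] [-0.00698468 -0.01395291] [-0.00984466 -0.02639183]
side catch z 318 0.11940506308904411 tab 72 [-0.01535633 -0.04298999] [-0.00671129 -0.01611293] [-0.01229875 -0.03262944]
```

View pics/s6.png

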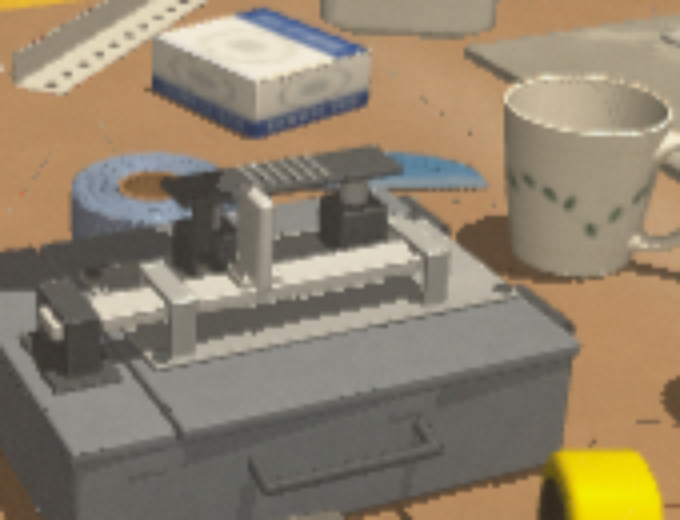

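The catch is fully up (z about 0.120), the tab's back face is at about -7 mm (the stop is at -8) and the nose is in the keeper. Handing in.

```bash
python3 - <<'E'
from plant import robot
print(robot.sense()['t'],robot.sense()['wrist_force']);robot.close_job()
E
```

```text
16.8167 [ 0.39219204  0.36982134 -0.13459911]
the job is handed in; nothing more can be done
```

The chest is locked by every check I could make, and I handed the job in at 16.8 s. One fingertip held the catch bar about 8 mm down while the other pushed the bolt by its tab until it stalled at about 15 N. I then backed off 2–4 mm with the catch still pressed and lifted straight up.

- **Catch:** it sprang back up; its top measured 0.119–0.121 m (0.120 is fully up).
- **Bolt:** the tab's back face is at about chest x = -7 mm, where fully home is -8 mm. That is about 41 mm of travel, within the 1–2 mm measuring error and past the 38 mm the last notch needs. The picture shows the nose in the keeper.
- **Bystanders:** the arm stayed well clear of the tape measure, tape roll and sanding block. I did not measure their positions again at the end.
- **Disagreements:**
  - At this opening the fingertips stood about 12 mm behind the TCP, where `robot.nose_length` puts them 11 mm ahead of it. I therefore found the bar's height by touch.
  - During the push the tool rose about 1.8 mm, so the catch was about 7 mm down at the end (6 mm is needed).

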